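Centre an engine valve on the photo turntable

ROBOT

A 6-joint arm with a two-finger parallel gripper is mounted at the origin on the work surface. World frame = base frame: x ahead of the robot, y to its left, z up, the work surface at z = 0. Lengths are in m, angles in rad, forces in N, time in s.
With the tool pointing down it reaches from about 0.4 to 0.825 m from the base axis. Payload 7 kg.
Tool frame: the origin (TCP) lies on the centre line of the jaws, within the pads' length; the fingertips stand 17 mm ahead of it and the grasp point (between the pads) lies 2 mm behind it (manip.tip_extent is the distance from the TCP to the fingertips, in m); z points along the fingers, y is the direction in which the jaws open and shut (so a half turn about z gives the same grasp; the last joint's range is limited). The gripper opens to 85 mm and grips with 20 to 120 N. Pads are 22 mm wide; open, the fingers measure 114 mm over their backs; the gripper's body (76 mm by 85 mm) begins 54 mm behind the grasp point. The pads swing forward as they close: fully open they stand 13 mm farther back than shut.
Start: joints at [-1.022, 0.359, 0.012, 0, -1.224, -0.288], TCP at [0.174, -0.652, 0.248] pointing down, gripper open.
Joint ranges: [-3.07, 3.07], [-1.43, 2.12], [-1.02, 1.25], [-3.03, 1.67], [-3.05, -0], [-3.03, 3.03]. Speed limits (rad/s): [2.39, 2.39, 3.01, 3.14, 3.14, 3.14].

INTERFACE

Orientations are given as a 3x3 rotation matrix whose columns are the frame's x, y, z axes.
In Python, from rig import manip gives the robot as it stands.
- The arm moves only by the tool apply_moves, never from a script. Its argument "deltas" is a list of rows, each an object with "gripper": the gripper command: -1 is fully open, 1 is shut, values between are in proportion; "delta_pos": the shift along the world's x, y, z in mm, a list of three; "turn": the turn, a rotation vector about the world's x, y, z in rad, a list of three. In form: [{"gripper": gripper, "delta_pos": [tx, ty, tz], "turn": [wx, wy, wz]}, ...]. A call has 1 to 5 rows; each row shifts and turns the commanded pose from where the row before left it; what a row does not reach is not made up. A row lasts 1/10 s, in which the tool goes at most 50 mm and 8.59 degrees, less where a joint would pass 70% of its speed; a pose out of reach is approached as far as the arm can. A call with a gripper value outside its range is refused whole. The fingers move at their own pace and stop on an object; "newtons" is the grip in N (left out, the last holds). Time passes only in rows, so rows that do not move let the fingers close. It gives the time, the measured TCP pose, the force and the opening at its end, in the units of the state.
- manip.get_state(): the state, without advancing time (a new reading comes with each control period).
- manip.snapshot(name): name is "side" or "top" or "wrist"; returns a dict with "pixels" (400x640x3 uint8, red, green, blue), "mtx" (3x3 intrinsics, pixels), "view" (4x4, takes a point from world to camera coordinates). Camera axes: x right, y down, z forward; pixel columns grow to the right and rows downward; lengths in m; the calibration is good to about 2 mm. A picture is of the moment at which its call begins. There is no depth.
- manip.finish_job(): hands the job in, once; it reports no verdict.
Trained networks look in the newest picture that a camera, given by its name, has taken for a name from the list of things; names that differ only in an ending like _2 or _b are one class to them, and where a whole thing is asked for, a point or a joint stands for the part that bears it (a point fixed in the world has none). Each returns a list of dicts, best first, with "p" (0 to 1); they miss things now and then, are a little off and sometimes report something else, mostly with a low value. They report only what shows in the picture. A call takes as long as a camera call. They do not tell look-alikes from the thing itself.
- manip.recognise(name, camera): "box" ([left, top, right, bottom] in pixels, round what is visible of it).
- manip.cut_out(name, camera): "region" (400x640 bool, what is visible of it) and "box" ([left, top, right, bottom] in pixels, round what is visible of it).
- manip.pinpoint(name, camera): "point" ([column, row] in pixels: a listed point, or the origin of a listed thing).
The state is a dict: "time": time; "qpos": joint angles; "joint_velocities": joint speeds; "joint_torque": joint torques, N m; "ee_pos": TCP position; "eef_rot": TCP orientation; "contact_force": force on the tool from outside, world axes, zero at the start; "wrist_torque": the same for the moment, N m; "grip_width": opening from 0.0 (shut) to 1.0 (fully open).
Only numpy, scipy, OpenCV 4.12 (cv2) and the standard library are available. Lean on these libraries where they do the work, as an engineer would, in place of code of your own. Each camera call takes 0.05 s, during which the arm holds its last target.

TASK

At the parts stall an engine valve, standing on its head with the stem up, is about to be photographed on the small round turntable, but it stands well off centre. Nudge it with light taps of a fingertip or the outside of a finger until it stands upright at the middle of the plate, to within a few millimetres, so that it will turn without swinging. It is wobbly: do not topple it, squeeze it, lift it or knock it off the plate, and leave the piston, the spring and the bearing where they are.

Things in the scene. Friction and masses are not known exactly. Their poses are not given: they have to be found in the camera images.
- valve: steel engine valve, loose, 90 to 175 g, 112 mm tall, on its head, stem up. Head 48 mm across, its upright rim 2.4 to 5.8 mm above the underside, then sloping in to the stem: a 9 mm rod from 21 mm up. Underside slightly domed, only the middle 20 mm flat: it rocks. Pushed slowly at the rim it slides; above about 14 mm it tilts. Origin: centre of the underside, on the plate; z up the stem
- stem_tip (a point): the top end of the valve's stem, on its axis, 112 mm above the underside of the head
- turntable: photo turntable fixed to the table: black round housing 92 mm across under a level white plate 100 mm across, 7 mm thick, its top 40 mm above the table, with fine concentric rings. Motor off: the plate does not turn. Origin: centre of the underside; z up; any yaw. The valve starts 16 to 27 mm off centre in any direction
- plate_centre (a point): the centre of the plate's top surface, 40 mm above the table; the valve's origin belongs here
- piston: aluminium engine piston standing loose on the table, crown up, 66 mm diameter, 57 mm tall, to be left alone; origin at the centre of its underside
- spring: dark steel coil valve spring standing loose on the table, 31 mm diameter, 46 mm tall, to be left alone; origin at the centre of its underside
- bearing: steel ball bearing lying flat and loose on the table, 62 mm diameter, 16 mm high, to be left alone; origin at the centre of its underside
Mind the look-alikes: they are no part of the job. There is more than one size of the valve; the one meant has the size given above. Leave any blue look-alike of the turntable alone.

How it is judged:
At the end, for the whole second after the job is handed in: The valve stands upright (within 3 degrees) and still on the turntable's plate, the centre of its head within 4 mm of the plate's centre, and the piston, spring and bearing are within 10 mm of where they stood (horizontal distance between valve and plate_centre below 0.004 m and angle between valve's own z axis and vertical below 0.05 rad and z of valve in the frame of plate_centre between -0.002 and 0.002 m and linear speed of valve below 0.01 m/s and distance of each of piston, spring, bearing from where it was at the start of the episode below 0.01 m); the robot touches nothing.
It fails at once if the valve is toppled (leans more than 29 degrees) or knocked off the plate (angle between valve's own z axis and vertical above 0.5 rad or z of valve in the frame of plate_centre below -0.01 m).
It fails at once if the valve is lifted (its underside comes more than 10 mm above the plate) (z of valve in the frame of plate_centre above 0.01 m).
It fails at once if the valve is squeezed or pushed hard (more than 12 N from the fingers) (contact force between the fingers and valve above 12 N).
It fails at once if the valve is pushed with the arm or the gripper's body instead of a finger (over 5 N) (contact force between the arm and valve above 5 N).
It fails at once if the piston, spring or bearing is disturbed (moved more than 10 mm) (distance of any of piston, spring, bearing from where it was at the start of the episode above 0.01 m).
It also fails if it takes over 35 s, if anything falls off the work surface, if the arm or the gripper's body presses on something with over 40 N, if the wrist force passes 120 N, or if a joint passes its speed limit or range.

## Working session

There is one attempt and no reset: what is moved stays moved. The work goes in short steps, Python scripts to look and compute and a tool call to move; the robot and the scene stay as the last step left them, time stands still between calls to the robot, and variables do not carry over. Pictures are saved under pics/ and viewed, and the job is handed in when it is done.

Besides the shell and the picture viewer there is one more tool, called after "Request:" as name(argument=value, ...) on one line, values as JSON. apply_moves: Moves the arm, as the interface text tells. Its arguments: {"type":"object","properties":{"deltas":{"type":"array"},"newtons":{"type":"number"}},"required":["deltas"]}

```bash
ls; mkdir -p pics; cat > h.py <<'E'
from rig import manip
import numpy as np, cv2
def snap(n,f):
    s=manip.snapshot(n); cv2.imwrite('pics/'+f+'.png',cv2.cvtColor(s['pixels'],cv2.COLOR_RGB2BGR)); return s
def ray(s,uv):
    V=np.array(s['view']);R=V[:3,:3];t=V[:3,3];c=-R.T@t
    d=R.T@np.linalg.inv(s['mtx'])@np.array([uv[0],uv[1],1.]);return c,d
def atz(s,uv,z):
    c,d=ray(s,uv);return c+d*(z-c[2])/d[2]
def proj(s,p):
    V=np.array(s['view']);q=V[:3,:3]@np.array(p)+V[:3,3];q=np.array(s['mtx'])@q;return q[:2]/q[2]
E
python3 - <<'E'
from h import *
np.set_printoptions(precision=4,suppress=True)
for n in ('side','top'):
    s=snap(n,n+'0')
    c,d=ray(s,(320,200));print(n,c,d)
    for k in ('valve','turntable','piston','spring','bearing'):
        print(k,[(np.round(r['point']),round(r['p'],2),atz(s,r['point'],.04)[:2]) for r in manip.pinpoint(k,n)])
    print('tip',[(np.round(r['point']),round(r['p'],2),atz(s,r['point'],.152)[:2]) for r in manip.pinpoint('stem_tip',n)])
    print('pc',[(np.round(r['point']),round(r['p'],2),atz(s,r['point'],.04)[:2]) for r in manip.pinpoint('plate_centre',n)])
print(manip.get_state(), manip.tip_extent)
E
```

```text
pics
side [0.4427 0.6105 0.8542] [ 0.1625 -0.6227 -0.7654]
valve [(array([324., 230.]), 0.67, array([0.5778, 0.0434])), (array([282., 262.]), 0.65, array([0.6502, 0.1628]))]
turntable [(array([325., 230.]), 0.82, array([0.575 , 0.0419])), (array([372., 260.]), 0.67, array([0.4408, 0.0967]))]
piston [(array([260., 203.]), 0.73, array([0.7692, 0.0064]))]
spring [(array([297., 347.]), 0.82, array([0.5514, 0.3478]))]
bearing [(array([369., 152.]), 0.6, array([ 0.523 , -0.2827]))]
tip [(array([281., 226.]), 0.84, array([0.6549, 0.1364])), (array([326., 202.]), 0.69, array([0.5761, 0.0416])), (array([300., 347.]), 0.34, array([0.5324, 0.3823]))]
pc [(array([325., 221.]), 0.78, array([0.5831, 0.0136])), (array([374., 254.]), 0.69, array([0.4408, 0.0785]))]
top [ 0.4517 -0.0085  1.4172] [ 0.1144 -0.0053 -0.9938]
valve [(array([270., 187.]), 0.79, array([0.6529, 0.1319])), (array([300., 214.]), 0.59, array([0.5698, 0.0434]))]
turntable [(array([288., 258.]), 0.98, array([0.4398, 0.0815])), (array([314., 208.]), 0.56, array([0.5867, 0.0024]))]
piston [(array([323., 144.]), 0.61, array([ 0.7804
[... 283 characters left out ...]
3, array([0.5806, 0.0221])), (array([287., 261.]), 0.79, array([0.4338, 0.0842])), (array([303., 206.]), 0.56, array([0.594 , 0.0347]))]
{'time': 0.8, 'qpos': array([-1.0219,  0.3586,  0.0119, -0.    , -1.2241, -0.2881]), 'joint_velocities': array([-0.0023, -0.0001, -0.0011, -0.0007, -0.0007,  0.0003]), 'joint_torque': array([  0.0003, -58.2881,  29.3652,   6.9416,  -0.0005,  -0.    ]), 'ee_pos': array([ 0.174 , -0.6521,  0.2483]), 'eef_rot': array([[-0.9662, -0.2578, -0.    ],
       [-0.2578,  0.9662,  0.    ],
       [-0.    ,  0.    , -1.    ]]), 'contact_force': array([-0.7796,  0.3085, -0.2109]), 'wrist_torque': array([ 0.0452, -0.0036,  0.0212]), 'grip_width': 0.998851030123244} 0.017
```

View crops.

```bash
python3 - <<'E'
import cv2
a=cv2.imread('pics/side0.png');b=cv2.imread('pics/top0.png')
A=cv2.resize(a[180:300,230:430],(800,480),interpolation=cv2.INTER_CUBIC)
B=cv2.resize(b[140:290,220:420],(800,600),interpolation=cv2.INTER_CUBIC)
cv2.imwrite('pics/ca.png',A);cv2.imwrite('pics/cb.png',B)
E
```

```text
(no output)
```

View pics/side0.png

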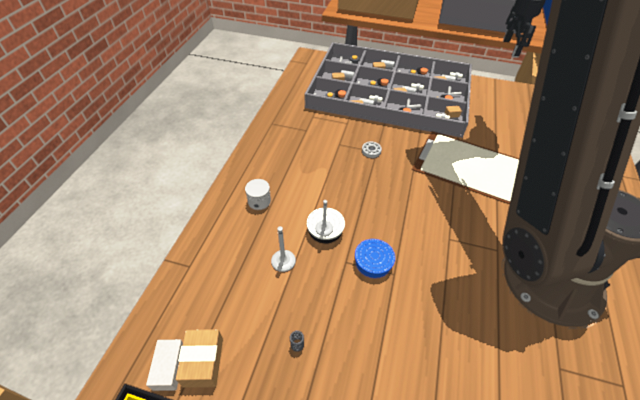

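View pics/ca.png

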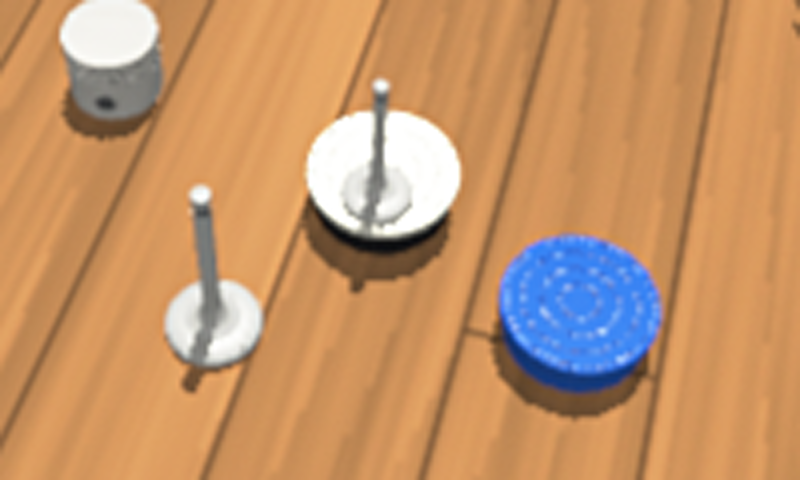

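View pics/cb.png

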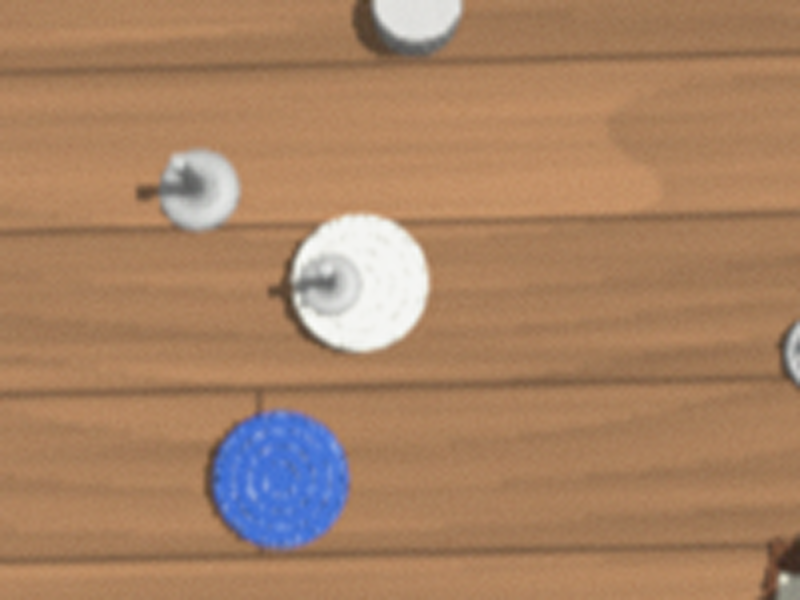

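Candidates: valve on the white plate at side (324,230) and bigger valve on the bare table at side (282,262). White plate at (325,225) and blue look-alike at (374,258). The crop confirms that the smaller valve on the white plate is the one meant. Next I'll measure both more exactly.

```bash
python3 - <<'E'
from h import *
np.set_printoptions(precision=4,suppress=True)
for n in ('top','side'):
    s=manip.snapshot(n); hsv=cv2.cvtColor(s['pixels'],cv2.COLOR_RGB2HSV)
    c0=proj(s,(.585,.02,.04)).astype(int)
    m=((hsv[...,1]<40)&(hsv[...,2]>90)).astype(np.uint8)
    k,l=cv2.connectedComponents(m)
    L=l[c0[1],c0[0]]; pts=np.argwhere(l==L)[:,::-1]
    # top-surface contour -> world z=.04, min enclosing circle of hull
    w=np.array([atz(s,p,.04)[:2] for p in pts])
    if n=='top':
        (cx,cy),r=cv2.minEnclosingCircle((w*1000).astype(np.float32));print(n,'plate',cx,cy,r,len(w))
    for q in manip.cut_out('valve',n):
        ys,xs=np.nonzero(q['region']); print(q['box'],q['p'],len(xs))
        w=np.array([atz(s,p,.044)[:2] for p in zip(xs,ys)]);print('  ',w.min(0),w.max(0),w.mean(0))
E
```

```text
top plate 580.49462890625 16.164459228515625 51.19652557373047 921
[292.8, 203.0, 313.3, 218.3] 0.7 201
   [0.5574 0.0143] [0.6022 0.0589] [0.5803 0.0374]
[261.9, 177.3, 279.4, 198.1] 0.57 301
   [0.6249 0.1051] [0.6823 0.1591] [0.6533 0.1329]
[270.1, 228.8, 297.5, 272.0] 0.82 546
   [0.6193 0.0652] [0.6965 0.1893] [0.6553 0.1466]
[314.6, 202.8, 331.9, 237.2] 0.53 299
   [ 0.5575 -0.0499] [0.605  0.0599] [0.584 0.023]
```

Request:
apply_moves(deltas=[{"gripper": -1,"delta_pos": [25,45,0],"turn": [0,0,0]},{"gripper": -1,"delta_pos": [25,45,0],"turn": [0,0,0]},{"gripper": -1,"delta_pos": [25,45,0],"turn": [0,0,0]},{"gripper": -1,"delta_pos": [25,45,0],"turn": [0,0,0]},{"gripper": -1,"delta_pos": [25,45,0],"turn": [0,0,0]}])

```text
time: 1.5
ee_pos: [0.296, -0.432, 0.2485]
eef_rot: [[-0.966, -0.257, 0.0], [-0.257, 0.966, -0.0], [-0.0, -0.0, -1.0]]
contact_force: [2.1, -1.2, 0.0]
grip_width: 1.0
```

Request:
apply_moves(deltas=[{"gripper": -1,"delta_pos": [25,43,-20],"turn": [0,0,-0.052]},{"gripper": -1,"delta_pos": [25,43,-20],"turn": [0,0,-0.052]},{"gripper": -1,"delta_pos": [25,43,-20],"turn": [0,0,-0.052]},{"gripper": -1,"delta_pos": [25,43,-20],"turn": [0,0,-0.052]},{"gripper": -1,"delta_pos": [25,43,-20],"turn": [0,0,-0.052]}])

```text
time: 2.0
ee_pos: [0.4128, -0.2314, 0.1549]
eef_rot: [[-1.0, 0.001, 0.001], [0.001, 1.0, -0.0], [-0.001, -0.0, -1.0]]
contact_force: [2.0, -0.4, -0.4]
grip_width: 0.999
```

Request:
apply_moves(deltas=[{"gripper": -1,"delta_pos": [20,43,-25],"turn": [0,0,0]},{"gripper": -1,"delta_pos": [20,43,-25],"turn": [0,0,0]},{"gripper": -1,"delta_pos": [0,0,-30],"turn": [0,0,0]},{"gripper": -1,"delta_pos": [0,0,-30],"turn": [0,0,0]},{"gripper": -1,"delta_pos": [0,0,-14],"turn": [0,0,0]}])

```text
time: 2.5
ee_pos: [0.4484, -0.1522, 0.0323]
eef_rot: [[-1.0, -0.002, -0.003], [-0.002, 1.0, 0.0], [0.003, 0.0, -1.0]]
contact_force: [0.1, 0.3, 1.4]
grip_width: 0.997
```

Request:
apply_moves(deltas=[{"gripper": -1,"delta_pos": [0,0,-1.5],"turn": [0,0,0]},{"gripper": -1,"delta_pos": [0,0,0],"turn": [0,0,0]}])

```text
time: 2.7
ee_pos: [0.4495, -0.1529, 0.0331]
eef_rot: [[-1.0, -0.001, -0.0], [-0.001, 1.0, -0.0], [0.0, -0.0, -1.0]]
contact_force: [-1.6, 0.4, 0.4]
grip_width: 1.002
```

Request:
apply_moves(deltas=[{"gripper": -1,"delta_pos": [0,0,-7],"turn": [0,0,0]},{"gripper": -1,"delta_pos": [0,0,-7],"turn": [0,0,0]},{"gripper": -1,"delta_pos": [0,0,0],"turn": [0,0,0]}])

```text
time: 3.0
ee_pos: [0.449, -0.153, 0.0185]
eef_rot: [[-1.0, -0.0, -0.0], [-0.0, 1.0, 0.0], [0.0, 0.0, -1.0]]
contact_force: [-0.0, 0.3, 0.3]
grip_width: 0.999
```

Request:
apply_moves(deltas=[{"gripper": -1,"delta_pos": [0,0,-4],"turn": [0,0,0]},{"gripper": -1,"delta_pos": [0,0,0],"turn": [0,0,0]}])

```text
time: 3.2
ee_pos: [0.4492, -0.1529, 0.0147]
eef_rot: [[-1.0, -0.001, -0.0], [-0.001, 1.0, 0.0], [0.0, 0.0, -1.0]]
contact_force: [0.0, -0.4, 0.1]
grip_width: 0.999
```

```bash
python3 - <<'E'
from h import *
s=snap('side','s1'); w=snap('wrist','w1')
for n,i in(('s',s),('w',w)):
    print(ray(i,(320,200)))
p=proj(s,manip.get_state()['ee_pos']);print(p)
a=cv2.imread('pics/s1.png');x,y=p.astype(int);c=a[max(0,y-60):y+60,x-80:x+80];cv2.imwrite('pics/s1c.png',cv2.resize(c,None,fx=5,fy=5))
E
```

```text
(array([0.44273188, 0.61050951, 0.8542034 ]), array([ 0.16252696, -0.62271881, -0.76540313]))
(array([ 0.37007865, -0.15285107,  0.14009323]), array([ 0.31506833,  0.00790938, -0.94907804]))
[384.524405   192.61647092]
```

Request:
apply_moves(deltas=[{"gripper": -1,"delta_pos": [0,0,-4],"turn": [0,0,0]},{"gripper": -1,"delta_pos": [0,0,-4],"turn": [0,0,0]},{"gripper": -1,"delta_pos": [0,0,0],"turn": [0,0,0]}])

```text
time: 3.6
ee_pos: [0.4489, -0.1529, 0.0063]
eef_rot: [[-1.0, -0.001, -0.001], [-0.001, 1.0, -0.0], [0.001, -0.0, -1.0]]
contact_force: [0.7, -0.9, -0.7]
grip_width: 1.002
```

Request:
apply_moves(deltas=[{"gripper": -1,"delta_pos": [0,0,-1],"turn": [0,0,0]},{"gripper": -1,"delta_pos": [0,0,-1],"turn": [0,0,0]}])

```text
time: 3.8
ee_pos: [0.4493, -0.1529, 0.0048]
eef_rot: [[-1.0, -0.001, -0.0], [-0.001, 1.0, -0.0], [0.0, -0.0, -1.0]]
contact_force: [0.5, 0.8, 1.3]
grip_width: 1.002
```

View pics/w1.png

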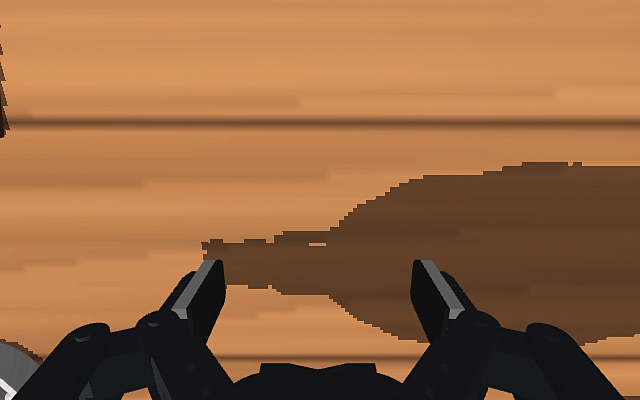

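```bash
python3 - <<'E'
from h import *
np.set_printoptions(precision=4,suppress=True)
w=manip.snapshot('wrist');e=manip.get_state()['ee_pos'];print(e)
for uv in [(215,265),(200,270),(222,262),(172,310),(85,325),(60,335),(20,370),(5,385),(140,330),(160,380)]:
    c,d=ray(w,uv)
    print(uv,[ (c+d*((e[0]+dx-c[0])/d[0])-e)[1:] for dx in(-.011,0)])
print(manip.get_state()['contact_force'])
E
```

```text
[ 0.4493 -0.1529  0.0047]
(215, 265) [array([-0.0425,  0.0059]), array([-0.0493, -0.0134])]
(200, 270) [array([-0.0473,  0.0099]), array([-0.055 , -0.0087])]
(222, 262) [array([-0.0402,  0.0034]), array([-0.0468, -0.0163])]
(172, 310) [array([-0.0478,  0.0352]), array([-0.0555,  0.0207])]
(85, 325) [array([-0.0715,  0.0425]), array([-0.0831,  0.0291])]
(60, 335) [array([-0.0759,  0.0468]), array([-0.0882,  0.0341])]
(20, 370) [array([-0.0767,  0.0595]), array([-0.0891,  0.0489])]
(5, 385) [array([-0.0764,  0.064 ]), array([-0.0888,  0.0541])]
(140, 330) [array([-0.0534,  0.0447]), array([-0.0621,  0.0317])]
(160, 380) [array([-0.0392,  0.0626]), array([-0.0455,  0.0524])]
[-0.523   1.0335 -1.3125]
```

View pics/s1c.png

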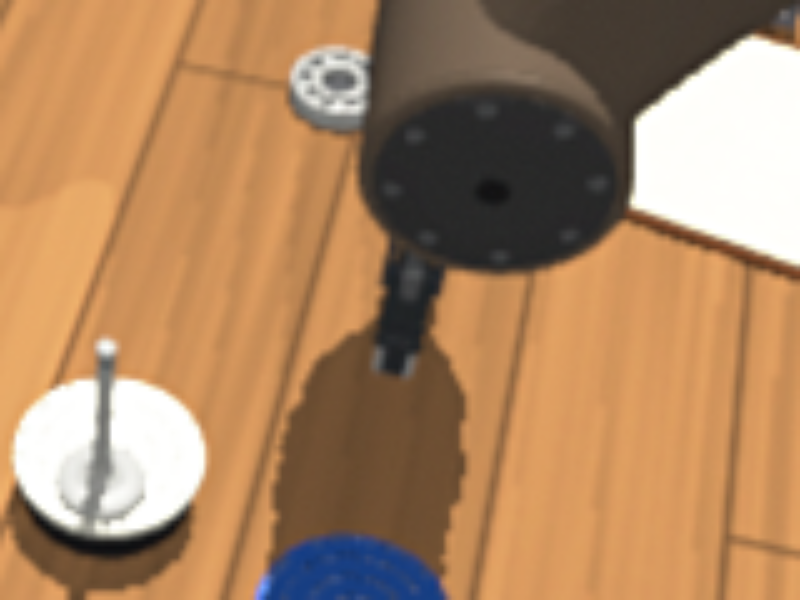

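Request:
apply_moves(deltas=[{"gripper": -1,"delta_pos": [0,0,-1],"turn": [0,0,0]},{"gripper": -1,"delta_pos": [0,0,0],"turn": [0,0,0]}])

```text
time: 4.05
ee_pos: [0.4494, -0.1529, 0.0039]
eef_rot: [[-1.0, -0.001, 0.0], [-0.001, 1.0, -0.0], [-0.0, -0.0, -1.0]]
contact_force: [-0.3, -0.1, -0.9]
grip_width: 0.997
```

Request:
apply_moves(deltas=[{"gripper": -1,"delta_pos": [0,0,-1],"turn": [0,0,0]},{"gripper": -1,"delta_pos": [0,0,0],"turn": [0,0,0]}])

```text
time: 4.25
ee_pos: [0.4494, -0.1529, 0.0038]
eef_rot: [[-1.0, -0.001, 0.0], [-0.001, 1.0, -0.0], [-0.0, -0.0, -1.0]]
contact_force: [-3.1, 1.8, 14.9]
grip_width: 0.999
```

Request:
apply_moves(deltas=[{"gripper": -1,"delta_pos": [0,0,-1],"turn": [0,0,0]},{"gripper": -1,"delta_pos": [0,0,0],"turn": [0,0,0]}])

```text
time: 4.45
ee_pos: [0.4495, -0.1529, 0.0038]
eef_rot: [[-1.0, -0.001, 0.001], [-0.001, 1.0, -0.0], [-0.001, -0.0, -1.0]]
contact_force: [-8.7, 3.5, 29.9]
grip_width: 1.001
```

```bash
python3 - <<'E'
from h import *
np.set_printoptions(precision=4,suppress=True)
w=snap('wrist','w2');e=manip.get_state()['ee_pos'];print(e)
a=cv2.imread('pics/w2.png')[230:350,130:290];cv2.imwrite('pics/w2c.png',cv2.resize(a,None,fx=5,fy=5,interpolation=cv2.INTER_NEAREST))
for y in (-.0575,-.055,-.05,-.045,-.0425):
  print(y,[proj(w,(e[0]+dx,e[1]+y,0)) for dx in (-.011,.011)])
E
```

```text
[ 0.4495 -0.1529  0.0037]
-0.0575 [array([187.5388, 254.1813]), array([193.4205, 296.674 ])]
-0.055 [array([193.181 , 254.1844]), array([198.806 , 296.6768])]
-0.05 [array([204.4653, 254.1907]), array([209.5769, 296.6822])]
-0.045 [array([215.7492, 254.1969]), array([220.3474, 296.6877])]
-0.0425 [array([221.3911, 254.2001]), array([225.7326, 296.6904])]
```

View pics/w2c.png

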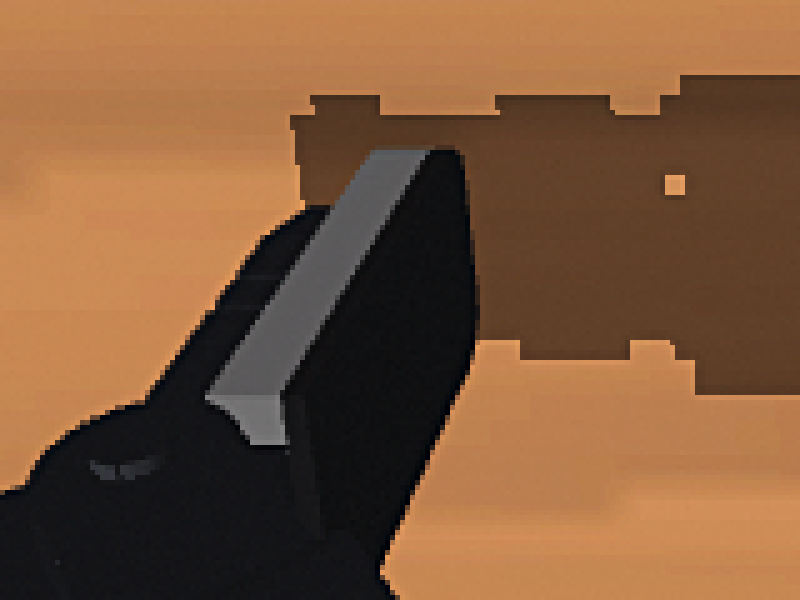

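Request:
apply_moves(deltas=[{"gripper": -1,"delta_pos": [0,0,30],"turn": [0,0,0]},{"gripper": -1,"delta_pos": [0,0,50],"turn": [0,0,0]},{"gripper": -1,"delta_pos": [0,0,50],"turn": [0,0,0]},{"gripper": -1,"delta_pos": [0,0,50],"turn": [0,0,0]},{"gripper": -1,"delta_pos": [0,0,50],"turn": [0,0,0]}])

```text
time: 5.0
ee_pos: [0.4487, -0.1529, 0.2343]
eef_rot: [[-1.0, -0.001, 0.001], [-0.001, 1.0, 0.0], [-0.001, 0.0, -1.0]]
contact_force: [2.2, 0.2, -0.4]
grip_width: 0.997
```

Request:
apply_moves(deltas=[{"gripper": -1,"delta_pos": [20,45,0],"turn": [0,0,0]},{"gripper": -1,"delta_pos": [20,45,0],"turn": [0,0,0]},{"gripper": -1,"delta_pos": [20,45,0],"turn": [0,0,0]},{"gripper": -1,"delta_pos": [20,45,0],"turn": [0,0,0]},{"gripper": -1,"delta_pos": [20,45,0],"turn": [0,0,0]}])

```text
time: 5.5
ee_pos: [0.5496, 0.0741, 0.2321]
eef_rot: [[-1.0, -0.001, 0.0], [-0.001, 1.0, 0.0], [-0.0, 0.0, -1.0]]
contact_force: [0.9, -0.6, 0.9]
grip_width: 0.998
```

```bash
python3 - <<'E'
from h import *
w=snap('wrist','w3');print(manip.get_state()['ee_pos'])
print(proj(w,(.5805,.0162,.04)))
E
```

```text
[0.55290484 0.07904309 0.23168572]
[261.40643426 204.15830452]
```

View pics/w3.png

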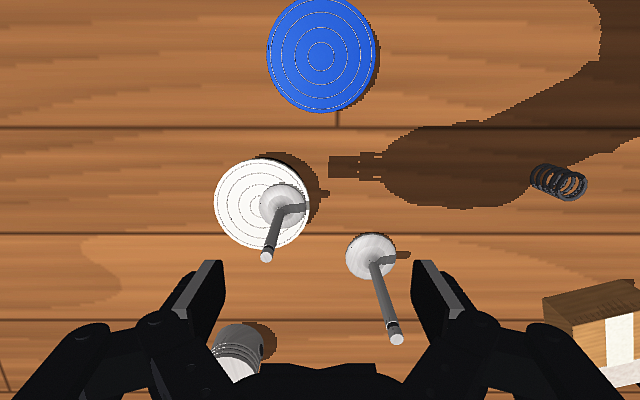

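```bash
cat >> h.py <<'E'
def circ(s,c,r,z,n=180):
    t=np.linspace(0,2*np.pi,n);return np.array([proj(s,(c[0]+r*np.cos(a),c[1]+r*np.sin(a),z)) for a in t])
def gmag(s):
    g=cv2.GaussianBlur(cv2.cvtColor(s['pixels'],cv2.COLOR_RGB2GRAY),(0,0),1.0).astype(np.float32)
    return cv2.magnitude(cv2.Sobel(g,5,1,0),cv2.Sobel(g,5,0,1))
def samp(G,p): return cv2.remap(G,p[:,0].astype(np.float32)[None],p[:,1].astype(np.float32)[None],1)[0]
def fit(s,c0,rz,span=.008):
    G=np.minimum(gmag(s),150);best=None
    for st,n in((.001,int(span/.001)),(.00025,6)):
        cc=c0 if best is None else best[1]
        for i in range(-n,n+1):
            for j in range(-n,n+1):
                c=(cc[0]+i*st,cc[1]+j*st)
                v=sum(samp(G,circ(s,c,r,z,90)).mean() for r,z in rz)
                if best is None or v>best[0]:best=(v,c)
    return best
def overlay(s,cs,f,box,k=5):
    im=cv2.cvtColor(s['pixels'],cv2.COLOR_RGB2BGR);x0,y0,x1,y1=box
    im=cv2.resize(im[y0:y1,x0:x1],None,fx=k,fy=k,interpolation=cv2.INTER_NEAREST)
    for (c,r,z),col in zip(cs,[(0,0,255),(0,200,0),(255,0,0)]):
        p=((circ(s,c,r,z)-[x0,y0]+.5)*k).astype(int);cv2.polylines(im,[p.reshape(-1,1,2)],True,col,1)
    cv2.imwrite('pics/'+f+'.png',im)
E
python3 - <<'E'
from h import *
s=manip.snapshot('wrist')
p=fit(s,(.5805,.0162),[(.05,.04)]);v=fit(s,(.5795,.037),[(.024,.0455)])
print(p,v,(np.array(v[1])-p[1])*1000)
overlay(s,[(p[1],.05,.04),(v[1],.024,.0455)],'o3',(200,140,330,265))
E
```

```text
(np.float32(149.03342), (0.58275, 0.01595)) (np.float32(124.33876), (0.5805, 0.03825)) [-2.25 22.3 ]
```

View pics/o3.png

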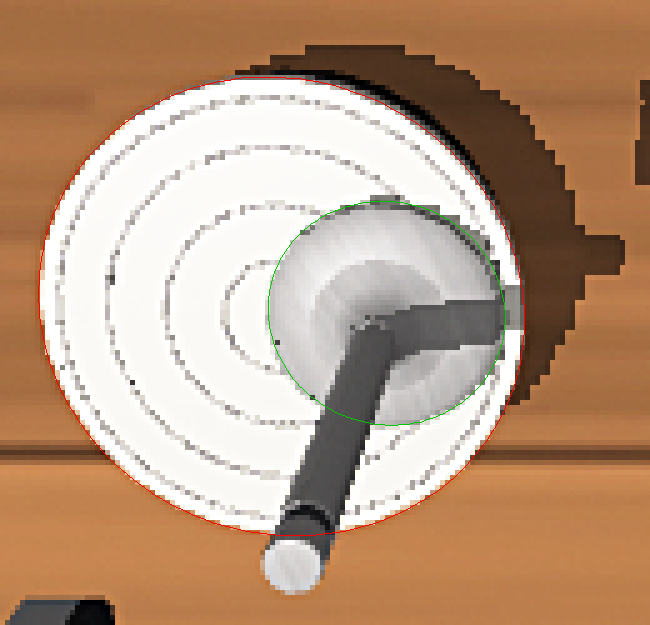

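The wrist fit puts the valve about 22.4 mm from centre, offset (-2.2, +22.3) mm. I'll push along (0.10, -0.995) with the outside of one open finger, tilted so the knuckle clears the stem.

Request:
apply_moves(deltas=[{"gripper": -1,"delta_pos": [6,22,0],"turn": [0,0,0.1]},{"gripper": -1,"delta_pos": [6,22,0],"turn": [-0.0995,-0.01,0]},{"gripper": -1,"delta_pos": [5,22,0],"turn": [-0.0995,-0.01,0]},{"gripper": -1,"delta_pos": [0,0,0],"turn": [-0.0995,-0.01,0]},{"gripper": -1,"delta_pos": [0,0,0],"turn": [0,0,0]}])

```text
time: 6.1
ee_pos: [0.5657, 0.1396, 0.2302]
eef_rot: [[-0.995, -0.1, 0.029], [-0.104, 0.949, -0.299], [0.003, -0.3, -0.954]]
contact_force: [-0.0, -0.7, -0.6]
grip_width: 0.995
```

Request:
apply_moves(deltas=[{"gripper": -1,"delta_pos": [3,5,-40],"turn": [0,0,0]},{"gripper": -1,"delta_pos": [0,0,-40],"turn": [0,0,0]},{"gripper": -1,"delta_pos": [0,0,-40],"turn": [0,0,0]},{"gripper": -1,"delta_pos": [0,0,-40],"turn": [0,0,0]},{"gripper": -1,"delta_pos": [0,0,0],"turn": [0,0,0]}])

```text
time: 6.6
ee_pos: [0.5664, 0.1402, 0.0675]
eef_rot: [[-0.995, -0.096, 0.022], [-0.098, 0.949, -0.298], [0.008, -0.299, -0.954]]
contact_force: [0.1, -0.9, -1.0]
grip_width: 1.0
```

```bash
python3 - <<'E'
from h import *
s=manip.snapshot('wrist')
p=fit(s,(.5828,.016),[(.05,.04)]);v=fit(s,(.5805,.0383),[(.024,.0455)])
print(p,v,(np.array(v[1])-p[1])*1000)
e=manip.get_state();print(e['ee_pos'])
c=e['ee_pos']+e['eef_rot']@[0,-.05,.0038];print('corner',c,proj(s,c))
cv2.imwrite('pics/w4.png',cv2.cvtColor(s['pixels'],cv2.COLOR_RGB2BGR))
E
```

```text
(np.float32(128.2564), (0.5828, 0.01675)) (np.float32(112.59339), (0.5815, 0.03755)) [-1.3 20.8]
[0.56809999 0.14127273 0.0704995 ]
corner [0.57300984 0.09265516 0.08175405] [205.22212346 283.19987167]
```

View pics/w4.png

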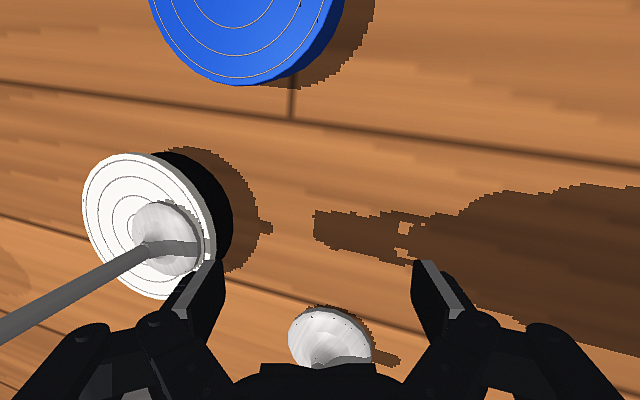

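Request:
apply_moves(deltas=[{"gripper": -1,"delta_pos": [0,0,-20],"turn": [0,0,0]},{"gripper": -1,"delta_pos": [0,0,-14],"turn": [0,0,0]},{"gripper": -1,"delta_pos": [0,0,0],"turn": [0,0,0]},{"gripper": -1,"delta_pos": [0,0,0],"turn": [0,0,0]}])

```text
time: 7.05
ee_pos: [0.5704, 0.1436, 0.04]
eef_rot: [[-0.995, -0.096, 0.032], [-0.101, 0.951, -0.293], [-0.002, -0.294, -0.956]]
contact_force: [-0.2, 0.6, 1.1]
grip_width: 1.001
```

```bash
python3 - <<'E'
from h import *
s=manip.snapshot('side')
e=manip.get_state();print(e['ee_pos'],e['eef_rot'])
for c in ([0,-.05,.0038],[0,-.0425,.0038],[0,.05,.0038]):
  c=e['ee_pos']+e['eef_rot']@c;print('corner',c,proj(s,c))
im=cv2.cvtColor(s['pixels'],cv2.COLOR_RGB2BGR)[180:280,250:400];cv2.imwrite('pics/s5.png',cv2.resize(im,None,fx=5,fy=5,interpolation=cv2.INTER_CUBIC))
E
```

```text
[0.57046022 0.14373556 0.04004403] [[-0.99491087 -0.09557501  0.03190267]
 [-0.10073025  0.95100927 -0.29229229]
 [-0.00240389 -0.29401834 -0.95579675]]
corner [0.5753602  0.09507439 0.05111292] [319.53064054 244.08881636]
corner [0.57464338 0.10220696 0.04890778] [319.00633972 246.96938962]
corner [0.5658027  0.19017531 0.02171109] [312.27297911 283.96330152]
```

View pics/s5.png

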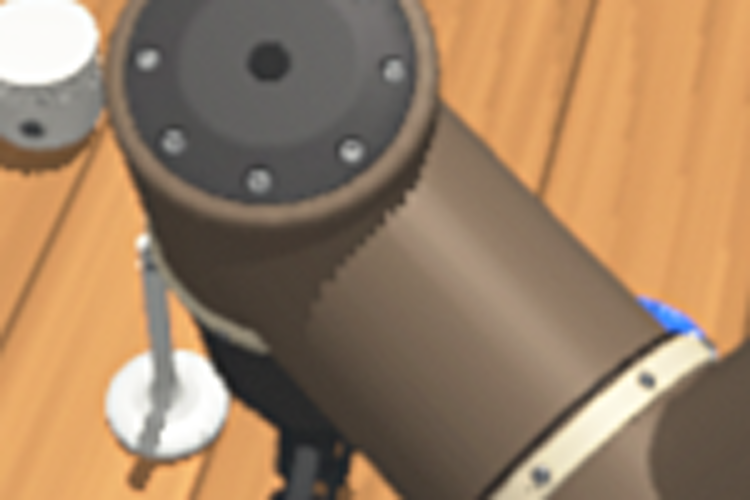

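Request:
apply_moves(deltas=[{"gripper": -1,"delta_pos": [0,0,-7],"turn": [0,0,0]},{"gripper": -1,"delta_pos": [1,-10,0],"turn": [0,0,0]},{"gripper": -1,"delta_pos": [1,-10,0],"turn": [0,0,0]},{"gripper": -1,"delta_pos": [0.5,-5,0],"turn": [0,0,0]},{"gripper": -1,"delta_pos": [0,0,0],"turn": [0,0,0]}])

```text
time: 7.6
ee_pos: [0.5717, 0.1169, 0.031]
eef_rot: [[-0.995, -0.095, 0.029], [-0.099, 0.951, -0.294], [0.0, -0.296, -0.955]]
contact_force: [0.2, -0.1, 0.5]
grip_width: 0.999
```

```bash
cat > look.py <<'E'
from h import *
import sys
s=manip.snapshot('wrist')
p=fit(s,(.5828,.016),[(.05,.04)]);v=fit(s,(float(sys.argv[2]),float(sys.argv[3])),[(.024,.0455)])
print(p,v,'off',(np.array(v[1])-p[1])*1000)
e=manip.get_state();print(e['ee_pos'],e['contact_force'],e['time'])
c=e['ee_pos']+e['eef_rot']@[0,-.05,.0038];u=-e['eef_rot'][:2,1];u=u/np.linalg.norm(u)
print('corner',c,'u',u,'gap mm',1000*((np.array(v[1])-c[:2])@u-.024), 'to go',1000*((np.array(p[1])-c[:2])@u-.024))
overlay(s,[(p[1],.05,.04),(v[1],.024,.0455)],sys.argv[1],(0,130,240,330),3)
E
python3 look.py o6 .5815 .0378
```

```text
(np.float32(98.46818), (0.5833, 0.017)) (np.float32(86.92357), (0.582, 0.0373)) off [-1.3 20.3]
[0.57187829 0.11745165 0.03102818] [ 0.08714271  0.71136212 -0.07602618] 7.65
corner [0.57675405 0.06880601 0.04217575] u [ 0.09974177 -0.99501336] gap mm 7.8721367397148745 to go 28.200572172983684
```

View pics/o6.png

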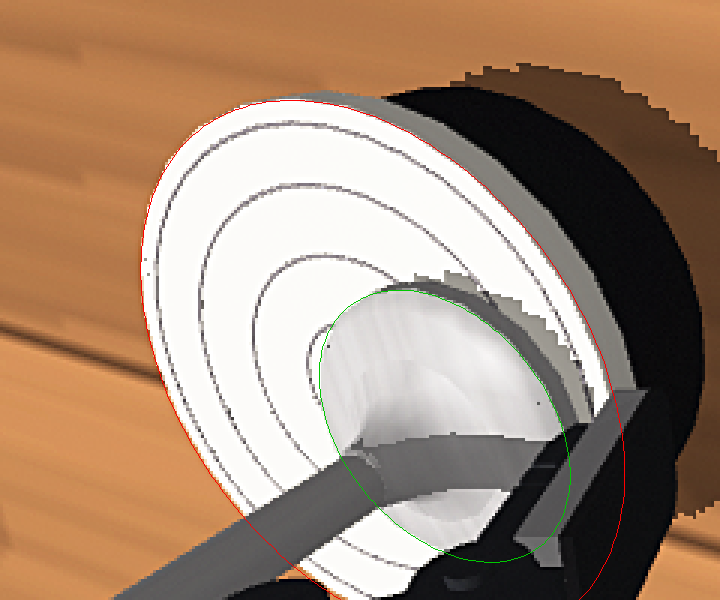

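Request:
apply_moves(deltas=[{"gripper": -1,"delta_pos": [0,0,2],"turn": [0,0,0]},{"gripper": -1,"delta_pos": [0.2,-2,0],"turn": [0,0,0]},{"gripper": -1,"delta_pos": [0.2,-2,0],"turn": [0,0,0]},{"gripper": -1,"delta_pos": [0.2,-2,0],"turn": [0,0,0]},{"gripper": -1,"delta_pos": [0.1,-1,0],"turn": [0,0,0]}])

```text
time: 8.15
ee_pos: [0.5725, 0.111, 0.0329]
eef_rot: [[-0.995, -0.096, 0.029], [-0.101, 0.95, -0.294], [0.0, -0.296, -0.955]]
contact_force: [1.1, -0.9, -0.2]
grip_width: 0.999
```

Request:
apply_moves(deltas=[{"gripper": -1,"delta_pos": [0.2,-1.5,0],"turn": [0,0,0]},{"gripper": -1,"delta_pos": [0.2,-1.5,0],"turn": [0,0,0]},{"gripper": -1,"delta_pos": [0.1,-1.5,0],"turn": [0,0,0]}])

```text
time: 8.45
ee_pos: [0.5732, 0.1067, 0.0329]
eef_rot: [[-0.995, -0.096, 0.03], [-0.101, 0.951, -0.294], [-0.0, -0.295, -0.955]]
contact_force: [-0.5, 0.6, 0.6]
grip_width: 1.001
```

```bash
python3 look.py o7 .582 .0343
```

```text
(np.float32(101.744095), (0.5828, 0.0165)) (np.float32(84.06123), (0.5822499999999999, 0.03505)) off [-0.55 18.55]
[0.57307304 0.10644045 0.03290944] [-0.1082581   0.6350566  -0.23881678] 8.5
corner [0.57798898 0.05779679 0.04404803] u [ 0.10055455 -0.99493155] gap mm -0.9400317689759845 to go 17.571253423197327
```

View pics/o7.png

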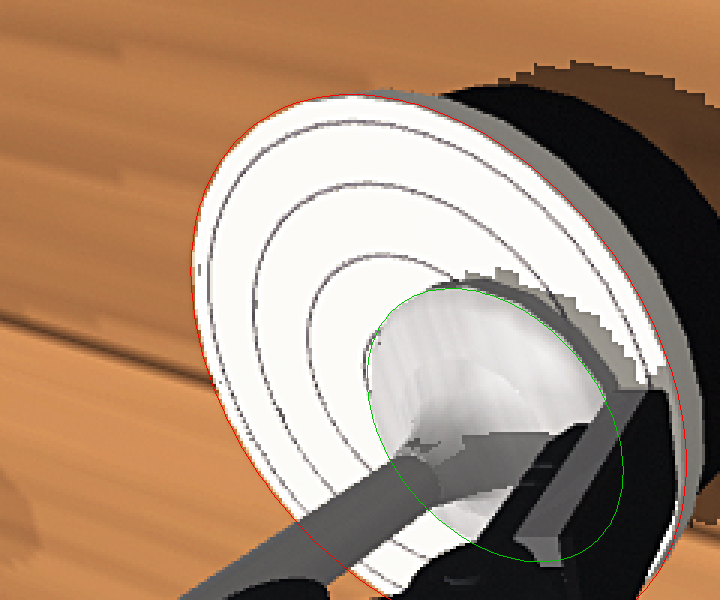

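Request:
apply_moves(deltas=[{"gripper": -1,"delta_pos": [0.1,-1.5,0],"turn": [0,0,0]},{"gripper": -1,"delta_pos": [0.2,-1.5,0],"turn": [0,0,0]},{"gripper": -1,"delta_pos": [0.1,-1.5,0],"turn": [0,0,0]},{"gripper": -1,"delta_pos": [0.2,-1.5,0],"turn": [0,0,0]},{"gripper": -1,"delta_pos": [0.1,-1.5,0],"turn": [0,0,0]}])

```text
time: 9.0
ee_pos: [0.5738, 0.099, 0.0329]
eef_rot: [[-0.995, -0.096, 0.03], [-0.101, 0.951, -0.294], [0.0, -0.295, -0.955]]
contact_force: [1.1, 1.1, -0.8]
grip_width: 1.002
```

```bash
python3 look.py o8 .5825 .028
```

```text
(np.float32(104.31543), (0.5828, 0.01625)) (np.float32(100.76203), (0.58, 0.023)) off [-2.8   6.75]
[0.57367534 0.09878813 0.03289046] [0.29642318 0.10021872 0.1116793 ] 9.05
corner [0.57858639 0.05014581 0.04403706] u [ 0.10047535 -0.99493955] gap mm 3.150473204043741 to go 10.147646138906424
```

View pics/o8.png

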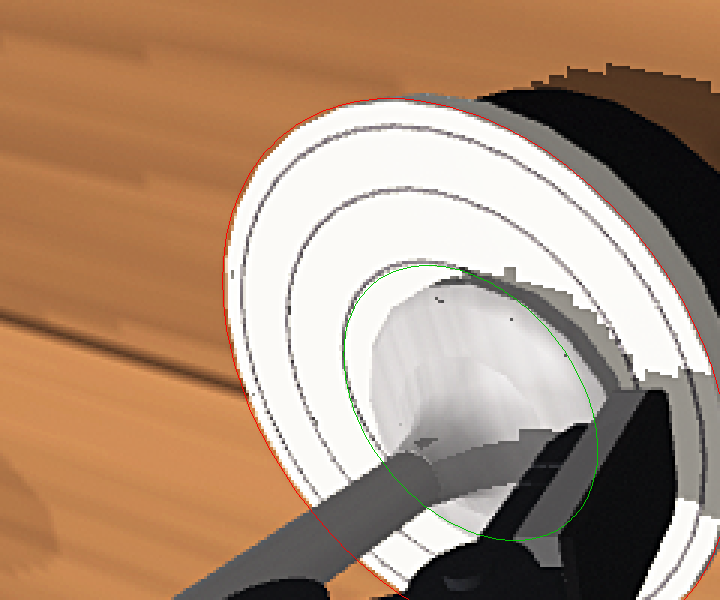

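Request:
apply_moves(deltas=[{"gripper": -1,"delta_pos": [0.2,-1.5,0],"turn": [0,0,0]},{"gripper": -1,"delta_pos": [0.1,-1.5,0],"turn": [0,0,0]},{"gripper": -1,"delta_pos": [0.2,-1.5,0],"turn": [0,0,0]},{"gripper": -1,"delta_pos": [0.1,-1.5,0],"turn": [0,0,0]},{"gripper": -1,"delta_pos": [0.2,-1.5,0],"turn": [0,0,0]}])

```text
time: 9.55
ee_pos: [0.5745, 0.0915, 0.0329]
eef_rot: [[-0.995, -0.096, 0.03], [-0.101, 0.95, -0.294], [0.0, -0.296, -0.955]]
contact_force: [-0.4, 0.7, 0.2]
grip_width: 1.0
```

```bash
sed -i "s/,\[(.024,.0455)\])/,[(.024,.0456)],.003)/; s/'o'/'o'/" look.py; python3 look.py o9 .583 .0202
```

```text
(np.float32(102.91812), (0.5828, 0.01625)) (np.float32(82.40416), (0.582, 0.01995)) off [-0.8  3.7]
[0.57446444 0.09128549 0.03289703] [0.14819128 0.51920341 0.55108767] 9.6
corner [0.57937474 0.0426434  0.04404496] u [ 0.1004618  -0.99494092] gap mm -1.1576651106270375 to go 2.6039857191625035
```

View pics/o9.png

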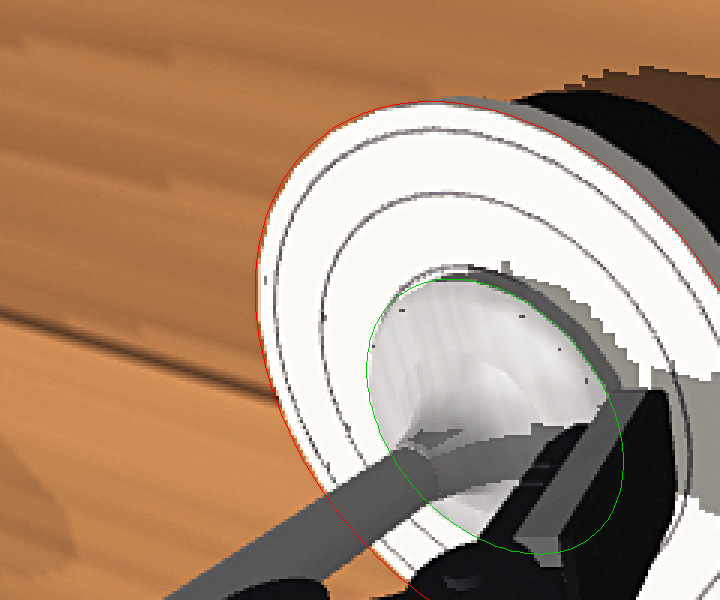

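Request:
apply_moves(deltas=[{"gripper": -1,"delta_pos": [0.2,-1.5,0],"turn": [0,0,0]},{"gripper": -1,"delta_pos": [0.1,-1.3,0],"turn": [0,0,0]},{"gripper": -1,"delta_pos": [0.1,-0.7,0],"turn": [0,0,0]},{"gripper": -1,"delta_pos": [0,0,0],"turn": [0,0,0]}])

```text
time: 10.0
ee_pos: [0.5749, 0.0879, 0.0329]
eef_rot: [[-0.995, -0.096, 0.029], [-0.1, 0.95, -0.294], [0.0, -0.296, -0.955]]
contact_force: [1.0, 0.5, 0.4]
grip_width: 1.001
```

```bash
python3 look.py o10 .582 .0165
```

```text
(np.float32(102.449455), (0.5828, 0.01625)) (np.float32(86.52124), (0.5822499999999999, 0.01675)) off [-0.55  0.5 ]
[0.57490074 0.0880001  0.03290212] [ 0.23933142 -0.25534434 -0.4433137 ] 10.05
corner [0.57981631 0.03935898 0.04405196] u [ 0.10056638 -0.99493035] gap mm -1.2608919306325677 to go -0.7081152485401004
```

View pics/o10.png

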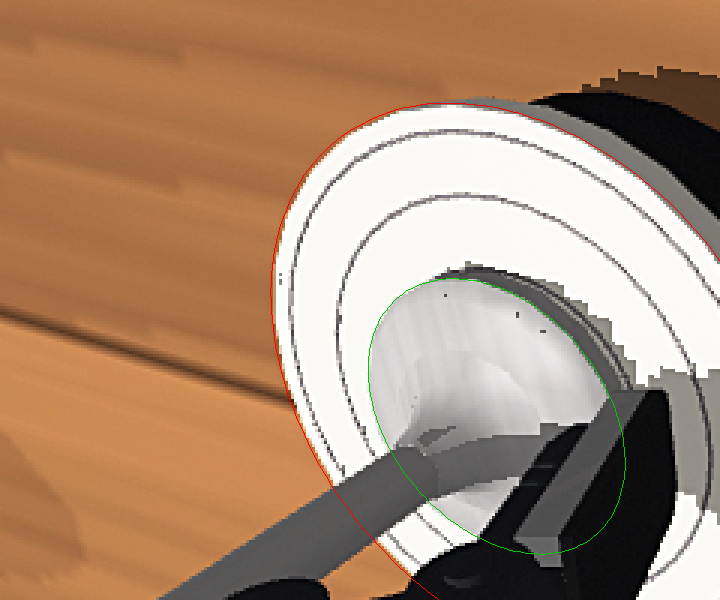

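Request:
apply_moves(deltas=[{"gripper": -1,"delta_pos": [-0.2,2,0],"turn": [0,0,0]},{"gripper": -1,"delta_pos": [-0.5,5,0],"turn": [0,0,0]},{"gripper": -1,"delta_pos": [-1,12,0],"turn": [0,0,0]},{"gripper": -1,"delta_pos": [-2,20,0],"turn": [0,0,0]},{"gripper": -1,"delta_pos": [-2,20,20],"turn": [0,0,0]}])

```text
time: 10.55
ee_pos: [0.5677, 0.1473, 0.0511]
eef_rot: [[-0.995, -0.097, 0.026], [-0.1, 0.95, -0.296], [0.004, -0.298, -0.955]]
contact_force: [0.3, -0.5, -0.2]
grip_width: 0.999
```

Request:
apply_moves(deltas=[{"gripper": -1,"delta_pos": [0,0,40],"turn": [0,0,0]},{"gripper": -1,"delta_pos": [0,0,45],"turn": [0,0,0]},{"gripper": -1,"delta_pos": [0,0,45],"turn": [0.1,0,0]},{"gripper": -1,"delta_pos": [0,0,40],"turn": [0.1,0,0]},{"gripper": -1,"delta_pos": [0,0,0],"turn": [0.1,0,0]}])

```text
time: 11.05
ee_pos: [0.572, 0.1501, 0.2301]
eef_rot: [[-0.994, -0.1, 0.04], [-0.099, 0.995, 0.01], [-0.041, 0.006, -0.999]]
contact_force: [0.8, -0.4, -0.0]
grip_width: 1.003
```

Request:
apply_moves(deltas=[{"gripper": -1,"delta_pos": [0,0,0],"turn": [0,0,0]},{"gripper": -1,"delta_pos": [0,0,0],"turn": [0,0,0]}])

```text
time: 11.25
ee_pos: [0.569, 0.147, 0.2231]
eef_rot: [[-0.995, -0.095, 0.03], [-0.095, 0.995, 0.001], [-0.029, -0.002, -1.0]]
contact_force: [-0.7, 0.2, 0.0]
grip_width: 1.001
```

```bash
python3 - <<'E'
from h import *
for n,box in (('wrist',None),('top',None),('side',None)):
    s=manip.snapshot(n)
    sp=.008 if n=='wrist' else .005
    p=fit(s,(.5828,.016),[(.05,.04)],sp);v=fit(s,(.5825,.016),[(.024,.0456)],.004)
    print(n,p,v,'off',(np.array(v[1])-p[1])*1000)
    q=proj(s,(.5828,.016,.06)).astype(int);h=60 if n=='wrist' else 30
    b=(max(0,q[0]-h),max(0,q[1]-h),q[0]+h,q[1]+h)
    overlay(s,[(p[1],.05,.04),(v[1],.024,.0456),(v[1],.0045,.152)],'f_'+n,b,4 if h==60 else 8)
    for r in manip.pinpoint('stem_tip',n): print(r['p'],atz(s,r['point'],.152))
    for k,z in(('piston',0),('spring',0),('bearing',0)):
        print(k,[atz(s,r['point'],z)[:2].round(3) for r in manip.pinpoint(k,n)][:1])
print(manip.get_state()['time'],manip.get_state()['ee_pos'])
a=[cv2.resize(cv2.imread('pics/f_%s.png'%n),(260,260)) for n in('wrist','top','side')]
cv2.imwrite('pics/fin.png',np.hstack(a))
E
```

```text
wrist (np.float32(145.97389), (0.5823, 0.01675)) (np.float32(126.36686), (0.581, 0.018000000000000002)) off [-1.3   1.25]
0.75 [0.58169678 0.01733905 0.152     ]
0.67 [0.65404995 0.13846828 0.152     ]
piston [array([ 0.796, -0.029])]
spring [array([0.561, 0.331])]
bearing []
top (np.float32(150.0), (0.5812999999999999, 0.015)) (np.float32(94.80651), (0.58, 0.0165)) off [-1.3  1.5]
0.57 [0.5808494  0.00989611 0.152     ]
0.53 [0.64724293 0.13910716 0.152     ]
piston [array([ 0.792, -0.029])]
spring [array([0.586, 0.033])]
bearing [array([ 0.528, -0.332])]
side (np.float32(125.39157), (0.5822999999999999, 0.01725)) (np.float32(90.22869), (0.588, 0.019500000000000003)) off [5.7  2.25]
0.89 [0.65503342 0.13786111 0.152     ]
piston [array([ 0.785, -0.028])]
spring [array([0.556, 0.333])]
bearing []
12.0 [0.56922443 0.1470851  0.22292955]
```

View pics/fin.png

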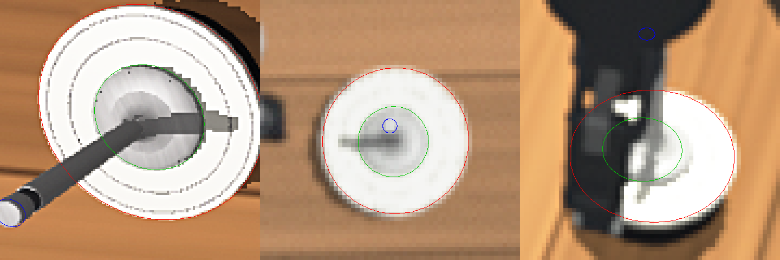

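Request:
apply_moves(deltas=[{"gripper": -1,"delta_pos": [0,0,40],"turn": [0,0,0]},{"gripper": -1,"delta_pos": [0,-45,0],"turn": [0,0,0]},{"gripper": -1,"delta_pos": [0,-45,0],"turn": [0,0,0]},{"gripper": -1,"delta_pos": [0,-40,0],"turn": [0,0,0]},{"gripper": -1,"delta_pos": [0,0,0],"turn": [0,0,0]}])

```text
time: 12.5
ee_pos: [0.5687, 0.0135, 0.2632]
eef_rot: [[-0.995, -0.093, 0.03], [-0.093, 0.996, 0.001], [-0.03, -0.002, -1.0]]
contact_force: [-0.5, 0.8, 0.0]
grip_width: 0.999
```

Request:
apply_moves(deltas=[{"gripper": -1,"delta_pos": [0,0,0],"turn": [0,0,0]},{"gripper": -1,"delta_pos": [0,0,0],"turn": [0,0,0]}])

```text
time: 12.7
ee_pos: [0.5693, 0.0175, 0.263]
eef_rot: [[-0.995, -0.096, 0.03], [-0.096, 0.995, 0.002], [-0.03, -0.001, -1.0]]
contact_force: [-0.3, -0.1, -1.0]
grip_width: 0.998
```

```bash
python3 - <<'E'
from h import *
s=manip.snapshot('wrist')
p=fit(s,(.582,.016),[(.05,.04)]);v=fit(s,(.5815,.0175),[(.024,.0456)],.004)
print(p,v,'off',(np.array(v[1])-p[1])*1000)
q=proj(s,(v[1][0],v[1][1],.06)).astype(int);h=70
overlay(s,[(p[1],.05,.04),(v[1],.024,.0456),(v[1],.0045,.152)],'g',(q[0]-h,max(0,q[1]-h),q[0]+h,q[1]+h),4)
for r in manip.pinpoint('stem_tip','wrist'): print(r['p'],atz(s,r['point'],.152))
print(manip.get_state()['time'],manip.get_state()['ee_pos'])
E
```

```text
(np.float32(149.44582), (0.58275, 0.0155)) (np.float32(130.60811), (0.58125, 0.016)) off [-1.5  0.5]
0.92 [0.58258531 0.01676487 0.152     ]
12.8 [0.56931163 0.01802335 0.26284292]
```

View pics/g.png

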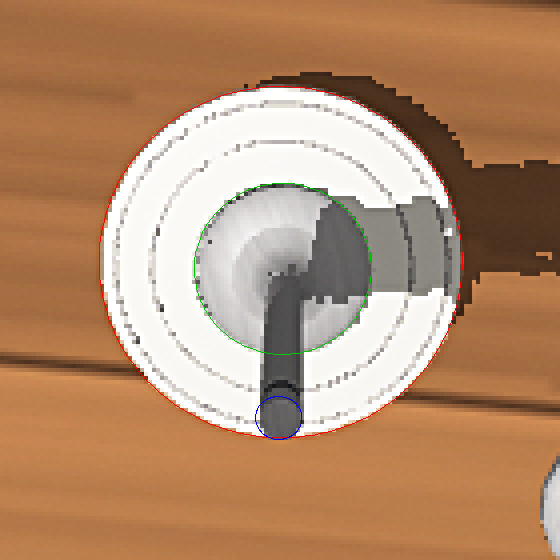

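The last fit puts the valve about 1.6 mm from centre. The stem tip sits where an upright valve's would, and the arm is clear, so I'm handing in.

```bash
python3 -c "
from rig import manip
print(manip.finish_job())"
```

```text
the job is handed in; nothing more can be done
None
```

The valve now stands upright about 1.5 to 2 mm from the plate's centre, inside the 4 mm limit. I handed the job in at about 13 s; it reports no verdict.

**What I did:** I chose the smaller valve, the one on the white plate. I slid it about 22 mm at the rim with the outside of one open finger, tilted about 17° so the knuckle stayed clear of the stem. I pushed it 1 to 2 mm at a time, then backed off and lifted clear.

**Last checks:**

| View | Valve offset from centre (x, y) |
|---|---|
| Wrist camera, from above | (-1.5, +0.5) mm |
| Wrist camera, earlier and from one side | (-1.3, +1.25) mm |
| Top camera | (-1.3, +1.5) mm |

- **Upright:** in the last wrist picture the stem tip lies where an upright valve's would.
- **Force:** nothing above noise, about 1 N, showed while I was pushing the valve. Before that I pressed a fingertip on the bare table to measure its reach, up to about 30 N.
- **Other parts:** the arm never went near the piston, spring or bearing. I did not measure their shifts closely. In the last look the detector missed the bearing in two of the three views, and it placed the spring wrongly in the top view.

**Checks that disagreed:**
- **Side camera:** its fit gave (5.7, 2.3) mm. The gripper was hiding part of the plate in that view, so I disregarded it.
- **During the push:** one wrist fit locked onto a plate ring, so I discarded it.

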